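# Hang the screw cup on the blue tote

## Robot

A 6-joint arm with a two-finger parallel gripper is mounted at the origin on a cart in front of the work surface, level with it; the furniture and walls round the work are solid. World frame = base frame: x ahead of the robot, y to its left, z up, the work surface at z = 0. Lengths are in mm, angles in degrees, forces in N, time in s.
With the tool pointing down it reaches from about 350 to 850 mm from the base axis. Payload 8.1 kg.
Tool frame: the origin (TCP) lies between the finger pads; the fingertips stand 11 mm ahead of it and the grasp point (between the pads) lies 8 mm behind it; z points along the fingers, y is the line along which they close (so a half turn about z gives the same grasp; the last joint's range is limited). The gripper opens to 85 mm and grips with 20 to 120 N. Pads are 22 mm wide; open, the fingers measure 114 mm over their backs; the gripper's body (76 mm by 85 mm) begins 54 mm behind the grasp point. The pads swing forward as they close: fully open they stand 13 mm farther back than shut.
Start: joints at [-68.721, 7.471, 85.268, -0, 87.261, -4.893], TCP at [264.667, -538.476, 242.292] pointing down, gripper open.
Joint ranges: [-169.43, 169.43], [-51.17, 129.36], [1.28, 143.12], [-76.62, 256.62], [0, 156.53], [-152.29, 152.29]. Speed limits (degrees/s): [136.94, 136.94, 159.86, 180, 180, 180].

## Interface

Orientations are given as [roll, pitch, yaw] about the fixed x, y, z axes, in that order (R = Rz(yaw) Ry(pitch) Rx(roll)).
In Python, from bench import r, snapshot, get_calibration gives the robot as it stands.
- The arm moves only by the tool step_arm, never from a script. Its argument "rows" is a list of rows, each a list of 2 entries, a list of its own where there are three numbers: the shift along the tool's x, y, z in mm, then the turn about the tool's z in degrees. In form: [[[tx, ty, tz], yaw], ...]. A call has 1 to 12 rows; each row is the pose to reach, as a shift and turn from the pose commanded when the call began, along the tool's axes at that moment; what a row does not reach only later rows make up. A row lasts 1/10 s, in which the tool goes at most 50 mm and 8.59 degrees, less where a joint would pass 70% of its speed; a pose out of reach is approached as far as the arm can. A call with a gripper value outside its range is refused whole. "fingers" is the opening, from 0 (shut) to 1 (fully open), set as the call begins (left out, the last holds). The fingers move at their own pace and stop on an object; "squeeze" is the grip in N (left out, the last holds). Time passes only in rows, so rows that repeat a pose let the fingers close. It gives the time, the measured TCP pose, the force, the opening and the grip force at its end, in the units of the state.
- r.sense(): the state, without advancing time (a new reading comes with each control period).
- snapshot(name): name is "scene" or "top"; returns the picture (480x640x3 uint8, blue, green, red); there is no depth.
- get_calibration(name): a dict with "fovy" (degrees; the focal length in pixels is half the picture's height over the tangent of half this angle, whatever the lens; pixels are square), "cx", "cy" (the principal point, pixels), "dist" ([k1, k2, p1, p2, k3] as OpenCV has them; the pictures are not rectified), "eye" and "orientation" of the camera in the world. Camera axes: x right, y up, looking along -z (the intrinsics and any distortion apply to the point x, -y, -z); pixel columns grow to the right and rows downward; lengths in mm; the calibration is good to about 2 mm. A picture is of the moment at which its call begins. get_calibration takes no time and is no camera call.
- r.hand_in(): hands the job in; it is judged then, once.
The state is a dict: "time": time; "joint_pos": joint angles; "qd": joint speeds; "joint_efforts": joint torques, N m; "tool_pos": TCP position; "tcp_rot": TCP orientation; "ft_force": force on the tool from outside, world axes, zero at the start; "wrist_torque": the same for the moment, N m; "finger_gap": finger opening in mm; "grip_force": force on a finger pad.
Only numpy, scipy, OpenCV 4.12 (cv2) and the standard library are available. Lean on these libraries where they do the work, as an engineer would, in place of code of your own. Each camera call takes 0.05 s, during which the arm holds its last target. There are 200 camera calls.

## Task

Hang the small metal cup of screws by its own hook on the blue tote: over the rim of the long side that faces the robot, with the cup on the outside and the hook fully down on the rim. Keep the cup upright so that no screws spill, set it on the rim rather than dropping it, and leave the other things on the bench where they are.

Things in the scene. Friction and masses are not known exactly. Their poses are not given: they have to be found in the camera images.
- cup_center (a point): centre of the loose open metal cup of brass screws, 31 mm above its underside. Axes are the cup's own, z up. The cup is a box 56 mm (its x) by 52 mm (y) by 62 mm high, about 0.2 kg, standing upright on the bench; its side walls (facing +y and -y, 52 mm over all) are free to grip. On its back (+x side) is a hook (see cup_hook, cup_lip).
- cup_hook (a point): underside of the hook's top bridge, mid-gap: 39 mm behind the cup's centre (+x of the cup), 77 mm above its underside (46 mm above cup_center); it comes to rest on the rim. The hook is flat strip 30 mm wide (y), 3 mm thick, up the cup's back, 80 mm high at the top. The gap for the rim is 16 mm wide, 31 to 47 mm behind the centre. Axes as the cup's.
- cup_lip (a point): inner (front) face of the hook's downturned lip, 47 mm behind the cup's centre (+x of the cup), 60 mm above its underside, 17 mm below cup_hook. The lip ends 49 mm above the underside; its lowest 11 mm is bent away backwards to 55 mm behind the centre, so the mouth is wider. Axes as the cup's.
- cup: the cup itself; origin at the centre of its underside, z up, hook on its +x side
- blue_tote_rim (a point): top of the rim of the blue tote's long side that faces the robot: middle of its length and of its 8 mm thickness, 130 mm above the bench. x points across the wall into the tote, y along the rim, z up.
- blue_tote: open box of blue painted plywood, fixed to the bench, 140 mm (x) by 200 mm (y) by 130 mm high, walls 8 mm; origin at the centre of its underside. It holds pliers and a clamp, lying below half its height. Blue and yellow totes may change places.
- yellow_tote: a like box painted yellow, fixed, same size; not to be used
- tape_measure: loose yellow tape measure, 38x102x65 mm, to be left alone; origin at the centre of its underside
- pencil: loose red pencil, 158 mm long, to be left alone; origin at the centre of its underside
- chisel_narrow: loose chisel with a brown handle, 262 mm long, to be left alone; origin at the centre of its underside
Mind the look-alikes: they are no part of the job. Leave any green look-alike of the cup alone.

How it is judged:
By the outcome, as a careful person would: the job done as asked, in the order asked, and still so for the second after the job is handed in, with the robot touching nothing.
It also fails if it takes over 38 s, if anything falls off the work surface, if the arm or the gripper's body presses on something with over 40 N, if the wrist force passes 120 N, or if a joint passes its speed limit or range.

## Working session

There is one attempt and no reset: what is moved stays moved. The work goes in short steps, Python scripts to look and compute and a tool call to move; the robot and the scene stay as the last step left them, time stands still between calls to the robot, and variables do not carry over. Pictures are saved under pics/ and viewed, at most 10 in all, crops included, and the job is handed in when it is done.

Besides the shell and the picture viewer there is one more tool, called after "Emit:" as a command line: name --argument value ..., lists and objects as JSON in quotes. step_arm: Moves the arm, as the interface text tells. Its arguments: {"type":"object","properties":{"rows":{"type":"array"},"fingers":{"type":"number"},"squeeze":{"type":"number"}},"required":["rows"]}

```bash
mkdir -p pics; python3 - <<'E'
from bench import r,snapshot,get_calibration
import cv2
for n in("scene","top"):
    cv2.imwrite(f"pics/{n}0.png",snapshot(n)); print(n,get_calibration(n))
print(r.sense())
E
```

```text
scene {'fovy': 55.28153043027617, 'cx': 320.35389830806264, 'cy': 239.70238033216435, 'dist': array([-0.05900086,  0.        ,  0.        ,  0.        ,  0.        ]), 'eye': array([135.44760138, 527.36923927, 861.87950889]), 'orientation': array([  43.02913881,    0.54803507, -146.52527864])}
top {'fovy': 46.267910237419315, 'cx': 317.7531789479172, 'cy': 244.27476743692137, 'dist': array([-0.16366137,  0.        ,  0.        ,  0.        ,  0.        ]), 'eye': array([ 427.87276571, -100.17113513, 1142.85714853]), 'orientation': array([  4.05321958,   1.21817972, -88.77456614])}
{'time': 0.1, 'joint_pos': array([-6.87196566e+01,  7.51128155e+00,  8.53231793e+01,  1.13431345e-04,
        8.72615878e+01, -4.89337526e+00]), 'qd': array([-0.00284819, -0.06000032, -0.03004193,  0.00402368, -0.11083704,
        0.04400313]), 'joint_efforts': array([ 8.39446566e-04, -5.70953500e+01, -5.01941049e+01, -1.08840902e-04,
        8.11701408e-03, -1.77151435e-05]), 'tool_pos': array([ 264.50061777, -538.02195374,  241.3427593 ]), 'tcp_rot': array([-1.79904311e+02, -8.30599428e-03,  2.61737062e+01]), 'ft_force': array([-0.13216128, -0.82467705, -0.59880376]), 'wrist_torque': array([-0.00067487, -0.00661541, -0.02534754]), 'grip_force': 0.0, 'finger_gap': 85.46406449942388}
```

View pics/scene0.png

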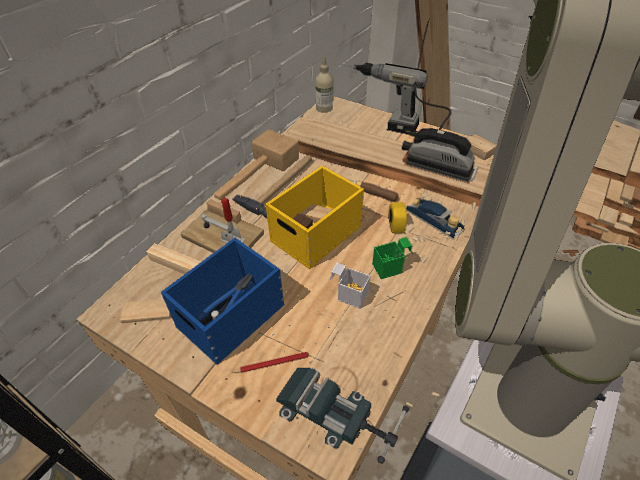

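View pics/top0.png

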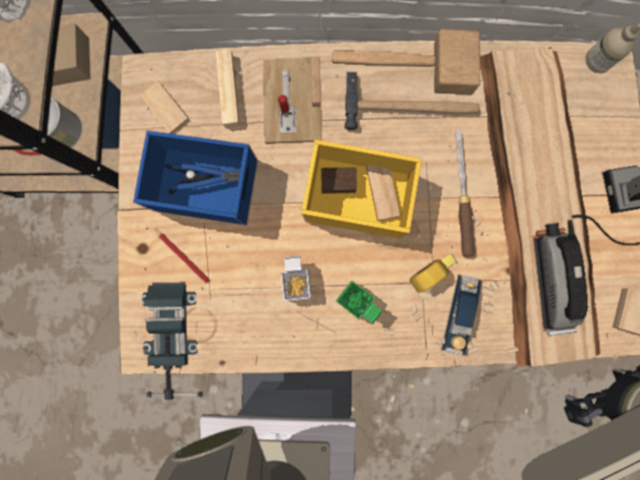

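The blue tote is at about (195,175) in the top view and the cup at (297,287), with its hook at (292,265). The green look-alike is at (360,300). I'll enlarge the top view and make a helper file.

```bash
cat > h.py <<'E'
import numpy as np,cv2
from scipy.spatial.transform import Rotation as R
from bench import r,snapshot,get_calibration
def ray(n,px):
    c=get_calibration(n); f=240/np.tan(np.radians(c["fovy"]/2))
    K=np.array([[f,0,c["cx"]],[0,f,c["cy"]],[0,0,1]])
    u=cv2.undistortPoints(np.array(px,float).reshape(-1,1,2),K,c["dist"]).reshape(-1,2)
    d=np.c_[u[:,0],-u[:,1],-np.ones(len(u))]
    return np.array(c["eye"]),R.from_euler("xyz",c["orientation"],degrees=True).apply(d)
def plane(n,px,z):
    e,d=ray(n,px); return e+d*((z-e[2])/d[:,2])[:,None]
def tri(pa,pb):
    (a,da),(b,db)=ray("scene",[pa]),ray("top",[pb]); da,db=da[0],db[0]
    s=np.linalg.lstsq(np.c_[da,-db],b-a,rcond=None)[0]
    p,q=a+s[0]*da,b+s[1]*db
    return (p+q)/2,np.linalg.norm(p-q)
E
python3 - <<'E'
import cv2,numpy as np
t=cv2.imread("pics/top0.png");s=cv2.imread("pics/scene0.png")
a=cv2.resize(t[250:310,265:335],(700,600),interpolation=cv2.INTER_CUBIC)
cv2.imwrite("pics/a.png",a)
b=cv2.resize(s[255:315,320:380],(600,600),interpolation=cv2.INTER_CUBIC)
cv2.imwrite("pics/b.png",b)
c=cv2.resize(t[120:230,125:265],(770,600),interpolation=cv2.INTER_CUBIC) # 5.5x,5.4545
cv2.imwrite("pics/c.png",c)
E
```

```text
(no output)
```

View pics/a.png

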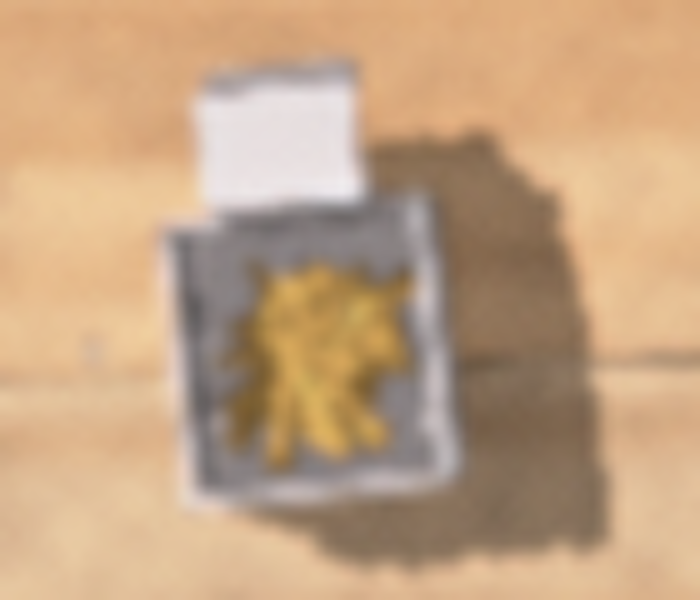

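View pics/b.png

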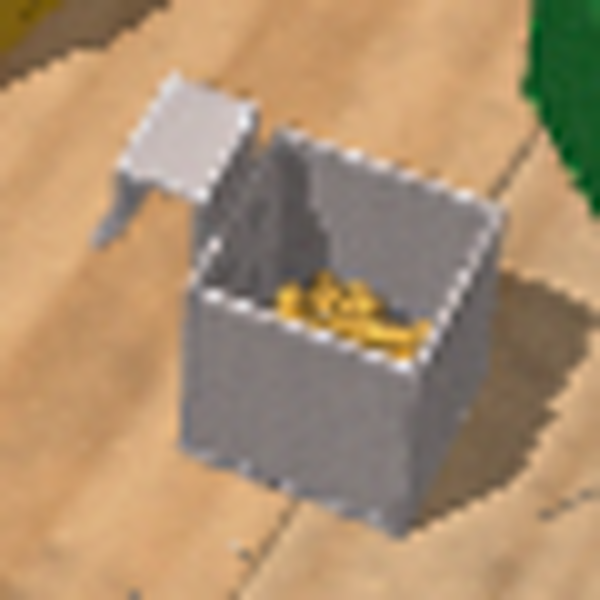

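View pics/c.png

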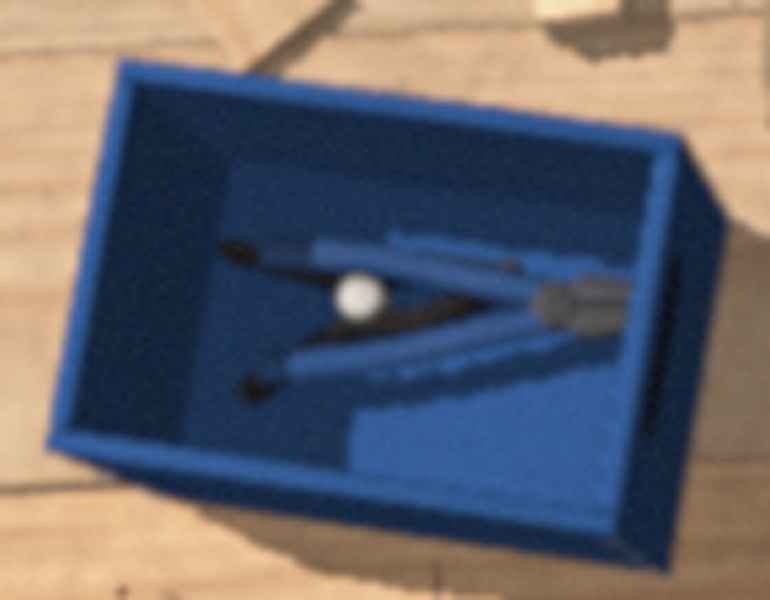

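Crop a shows the cup rim corners at (165,230), (428,193), (460,482) and (190,505), and the bridge at (197,95), (353,80), (367,202) and (207,213). Crop b shows the same parts in the scene view. In crop c, the tote rim corners are (120,62), (682,135), (613,535) and (48,445). Next I turn these into positions.

```bash
python3 - <<'E'
from h import *
np.set_printoptions(precision=1,suppress=True)
U=lambda p,sx,sy,ox,oy:(np.array(p,float)+.5)/[sx,sy]-.5+[ox,oy]
cup=U([(165,230),(428,193),(460,482),(190,505)],10,10,265,250)
hk=U([(197,95),(353,80),(367,202),(207,213)],10,10,265,250)
scup=U([(280,130),(505,210),(415,370),(192,287)],10,10,320,255)
shk=U([(175,75),(258,110),(207,200),(120,168)],10,10,320,255)
tote=U([(120,62),(682,135),(613,535),(48,445)],5.5,600/110,125,120)
def rep(n,P):
    print(n,P[:,:2].tolist() and P[:,:2].round(1).tolist(),"mean",P.mean(0),"sides",[round(np.linalg.norm(P[i]-P[i-1]),1) for i in range(4)])
rep("cup top",plane("top",cup,62));rep("hook top",plane("top",hk,80))
rep("cup sc",plane("scene",scup,62));rep("hook sc",plane("scene",shk,80))
T=plane("top",tote,130);rep("tote",T)
d=T[3]-T[2];print("near rim dir",np.degrees(np.arctan2(d[1],d[0]))-90, "far",np.degrees(np.arctan2(*(T[0]-T[1])[[1,0]]))-90)
s=T[0]-T[3];print("side dir",np.degrees(np.arctan2(s[1],s[0])))
for n,c,h in(("top",plane("top",cup,62),plane("top",hk,80)),("sc",plane("scene",scup,62),plane("scene",shk,80))):
    v=h.mean(0)-c.mean(0);print(n,"hook vec",v,np.degrees(np.arctan2(v[1],v[0])),np.hypot(*v[:2]))
    e=(c[0]-c[3]+c[1]-c[2]) if n=="top" else 0*v
    print(np.degrees(np.arctan2(e[1],e[0])))
print("eye res", tri(scup.mean(0),cup.mean(0)),tri(shk.mean(0),hk.mean(0)))
# tote in the scene view
i=snapshot("scene");cv2.imwrite("pics/d.png",cv2.resize(i[225:365,155:295],(600,600),interpolation=cv2.INTER_CUBIC))
E
```

```text
cup top [[447.9, -6.0], [456.2, -56.5], [400.8, -63.9], [395.2, -12.1]] mean [425.  -34.6  62. ] sides [np.float64(53.1), np.float64(51.2), np.float64(55.9), np.float64(52.1)]
hook top [[473.3, -13.0], [476.8, -42.6], [453.7, -45.8], [451.0, -15.5]] mean [463.7 -29.2  80. ] sides [np.float64(22.5), np.float64(29.8), np.float64(23.3), np.float64(30.4)]
cup sc [[454.7, -52.9], [400.8, -60.4], [395.4, -11.3], [447.8, -4.2]] mean [424.7 -32.2  62. ] sides [np.float64(49.2), np.float64(54.4), np.float64(49.4), np.float64(52.8)]
hook sc [[475.4, -40.7], [454.6, -42.1], [450.6, -14.3], [471.3, -11.5]] mean [463.  -27.1  80. ] sides [np.float64(29.5), np.float64(20.9), np.float64(28.1), np.float64(20.9)]
tote [[707.5, 251.4], [682.0, 54.9], [544.9, 73.2], [573.0, 269.0]] mean [626.8 162.1 130. ] sides [np.float64(135.6), np.float64(198.2), np.float64(138.3), np.float64(197.8)]
near rim dir -8.160453351113972 far -7.38425838237319
side dir -7.449690414977749
top hook vec [38.7  5.4 18. ] 8.010314207251241 39.08200902120176
7.113292266907746
sc hook vec [38.3  5.1 18. ] 7.530547071233076 38.63667484224948
0.0
eye res (array([425.3, -34.3,  58.7]), np.float64(0.6686906302057614)) (array([463.9, -29. ,  77.3]), np.float64(0.24094656609902354))
```

View pics/d.png

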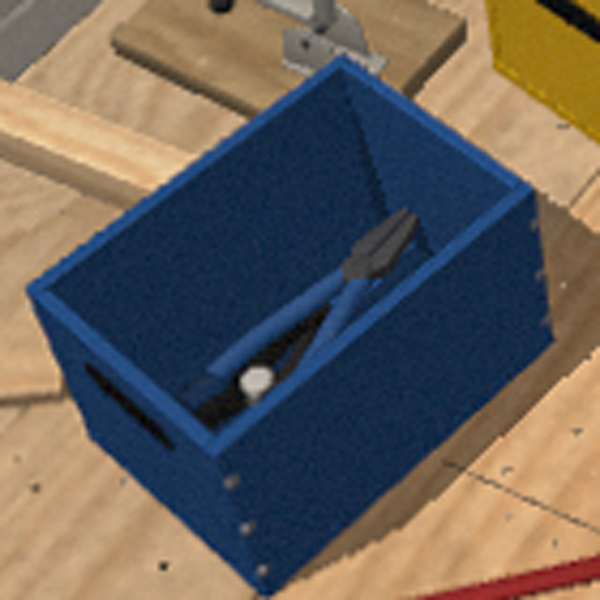

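Crop d shows the tote's rim corners at (213,455), (535,187), (340,55) and (30,290). I'll cross-check the rim from this view and work out the first move.

```bash
cat >> h.py <<'E'
def shift(cmd,yaw,tgt):  # tool down: tool x=(c,s), y=(s,-c), z=-Z
    d=np.array(tgt,float)-cmd; c,s=np.cos(np.radians(yaw)),np.sin(np.radians(yaw))
    return np.round([d[0]*c+d[1]*s, d[0]*s-d[1]*c, -d[2]],1)
E
python3 - <<'E'
from h import *
np.set_printoptions(precision=1,suppress=True)
p=(np.array([(340,55),(535,187),(213,455),(30,290)],float)+.5)*140/600-.5+[155,225]
T=plane("scene",p,130);print(T,T.mean(0),[round(np.linalg.norm(T[i]-T[i-1]),1) for i in range(4)])
d=T[2]-T[1];print(np.degrees(np.arctan2(d[1],d[0]))-90,(T[1]+T[2])/2)
i=cv2.imread("pics/top0.png");h=cv2.cvtColor(i,cv2.COLOR_BGR2HSV)
m=cv2.inRange(h,(45,120,50),(75,255,255));ys,xs=np.nonzero(m)
P=plane("top",np.c_[xs,ys],62);print("green",P.min(0),P.max(0))
c=[264.667,-538.476,242.292]
print(shift(c,26.17,(425,-33.5,242.3)))
E
```

```text
[[681.7  59.3 130. ]
 [544.6  74.8 130. ]
 [571.3 271.7 130. ]
 [704.8 253.5 130. ]] [625.6 164.8 130. ] [np.float64(195.5), np.float64(138.0), np.float64(198.8), np.float64(134.7)]
-7.740616280058333 [558.  173.2 130. ]
green [ 358.7 -197.7   62. ] [ 430.8 -116.6   62. ]
[ 366.6 -382.5   -0. ]
```

Emit:
step_arm --rows '[[[15,-16,0],1],[[45,-48,0],3],[[80,-84,0],5],[[120,-124,0],7],[[160,-166,0],9],[[200,-208,0],11],[[240,-250,0],13],[[280,-292,0],15],[[315,-328,0],16.5],[[345,-360,0],17.7],[[360,-376,0],18.4],[[366.6,-382.5,0],18.6]]' --fingers 0.87 --squeeze 40

```text
time: 1.35
tool_pos: [425.4, -29.3, 242.2]
tcp_rot: [-179.9, -0.0, 7.8]
ft_force: [0.1, -0.0, -0.1]
finger_gap: 74.5
grip_force: 0.0
```

Emit:
step_arm --rows '[[[0,0,20],0],[[0,0,50],0],[[0,0,80],0],[[0,0,105],0],[[0,0,120],0],[[0,0,120],0]]'

```text
time: 1.95
tool_pos: [422.8, -33.0, 119.5]
tcp_rot: [-179.9, 0.3, 7.6]
ft_force: [-0.1, -0.3, -0.7]
finger_gap: 74.6
grip_force: 0.0
```

```bash
python3 - <<'E'
from h import *
s=r.sense();print(s["time"],s["tool_pos"],s["tcp_rot"],s["ft_force"],s["finger_gap"],s["joint_pos"])
i=snapshot("scene");j=snapshot("top")
cv2.imwrite("pics/e.png",np.hstack([cv2.resize(i[215:335,290:410],(400,400)),cv2.resize(j[220:320,250:350],(400,400))]))
E
```

```text
1.95 [422.773938   -33.03913952 119.51944729] [-179.900794      0.28747046    7.57389857] [-0.12707341 -0.32040474 -0.68654719] 74.56186526400793 [-1.14034009e+01 -1.51410024e+01  1.19957838e+02  3.41766465e-04
  7.54872713e+01  7.10228629e+01]
```

View pics/e.png

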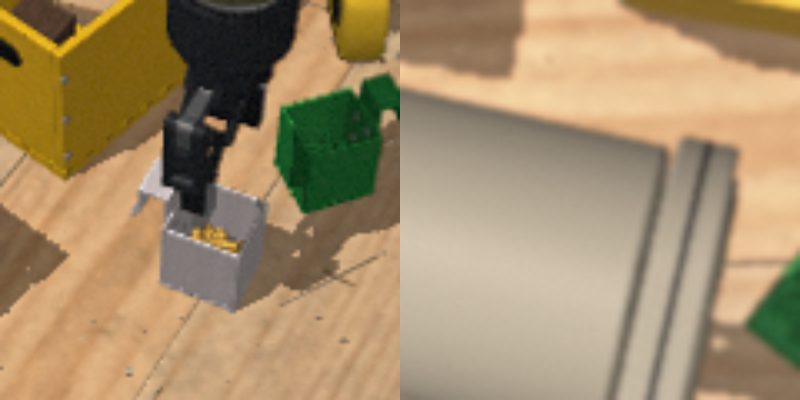

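The scene view shows the finger (185,190) above the cup, and the top view is blocked by the arm. I'll go down slowly and grip.

Emit:
step_arm --rows '[[[0,0,0],0],[[0,0,10],0],[[0,0,25],0],[[0,0,40],0],[[0,0,55],0],[[0,0,68],0],[[0,0,78],0],[[0,0,84],0],[[0,0,84],0]]'

```text
time: 2.95
tool_pos: [424.4, -33.4, 37.5]
tcp_rot: [-180.0, 0.1, 7.6]
ft_force: [-0.1, -0.1, -0.6]
finger_gap: 74.3
grip_force: 0.0
```

Emit:
step_arm --rows '[[[0,0,0],0],[[0,0,0],0],[[0,0,0],0],[[0,0,0],0],[[0,0,0],0],[[0,0,0],0]]' --fingers 0.3 --squeeze 40

```text
time: 3.55
tool_pos: [425.7, -33.7, 39.1]
tcp_rot: [180.0, -0.1, 7.6]
ft_force: [-0.6, -1.0, 6.4]
finger_gap: 51.5
grip_force: 43.1
```

Emit:
step_arm --rows '[[[0,0,-3],0],[[0,0,-10],0],[[0,0,-22],0],[[0,0,-37],0],[[0,0,-53],0],[[0,0,-69],0],[[0,0,-84],0],[[0,0,-97],0],[[0,0,-106],0],[[0,0,-110],0],[[0,0,-110],0]]'

```text
time: 4.65
tool_pos: [425.2, -33.6, 148.8]
tcp_rot: [180.0, -0.0, 7.6]
ft_force: [-0.7, -0.4, -2.1]
finger_gap: 51.4
grip_force: 42.3
```

Emit:
step_arm --rows '[[[4,-6,0],0.5],[[13,-20,0],1.6],[[27,-42,0],3.3],[[43,-67,0],5.2],[[59,-92,0],7.2],[[75,-117,0],9.1],[[91,-142,0],11],[[105,-163,0],12.8],[[116,-180,0],14.1],[[123,-191,0],15],[[125.9,-195.4,0],15.3],[[125.9,-195.4,0],15.3]]'

```text
time: 5.85
tool_pos: [523.5, 177.4, 147.3]
tcp_rot: [180.0, 0.1, -7.7]
ft_force: [0.5, -0.7, -1.2]
finger_gap: 51.7
grip_force: 42.4
```

Emit:
step_arm --rows '[[[0,0,0],0],[[0,0,0],0],[[0,0,0],0],[[0,0,0],0],[[0,0,0],0]]'

```text
time: 6.35
tool_pos: [524.0, 176.5, 148.4]
tcp_rot: [-180.0, -0.0, -7.7]
ft_force: [-0.4, 0.9, -1.6]
finger_gap: 51.7
grip_force: 42.4
```

```bash
python3 - <<'E'
from h import *
s=r.sense();print(s["time"],s["tool_pos"],s["tcp_rot"],s["ft_force"],s["finger_gap"])
i=snapshot("scene");j=snapshot("top");cv2.imwrite("pics/s1.png",i);cv2.imwrite("pics/t1.png",j)
cv2.imwrite("pics/f.png",np.hstack([cv2.resize(i[225:375,190:340],(400,400),interpolation=cv2.INTER_CUBIC),cv2.resize(j[130:250,130:250],(400,400),interpolation=cv2.INTER_CUBIC)]))
E
```

```text
6.35 [524.03462836 176.5335598  148.42270504] [-1.79996920e+02 -1.12659916e-02 -7.74968464e+00] [-0.44446513  0.90782129 -1.63909393] 51.681579061071425
```

View pics/f.png

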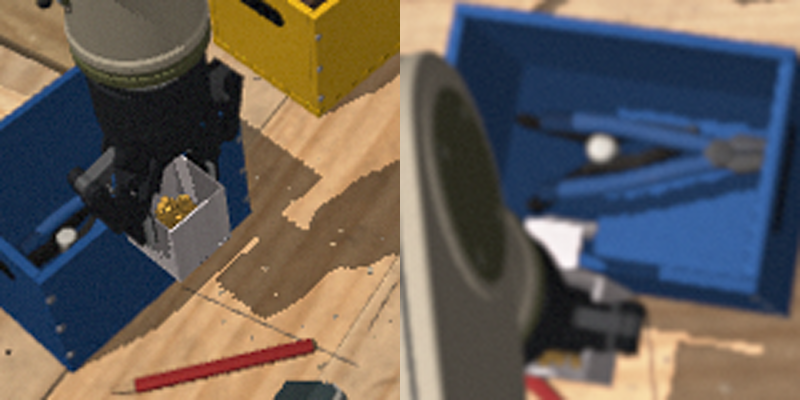

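The cup is held upright above the rim. The white hook bridge is visible in the top view at about (290,198). I'll measure it there.

```bash
python3 - <<'E'
from h import *
np.set_printoptions(precision=1,suppress=True)
j=cv2.imread("pics/t1.png");g=cv2.cvtColor(j,cv2.COLOR_BGR2HSV)
m=cv2.inRange(g,(0,0,150),(179,45,255));m[:190]=0;m[225:]=0;m[:,:160]=0;m[:,200:]=0
n,l,st,ce=cv2.connectedComponentsWithStats(m);print(st[1:],ce[1:])
k=1+st[1:,4].argmax();ys,xs=np.nonzero(l==k)
P=plane("top",np.c_[xs,ys],189)
a=np.radians(-7.7);u=np.array([np.cos(a),np.sin(a)]);v=np.array([-u[1],u[0]])
o=np.array([563,170.6])  # rim mid by the top camera
q=P[:,:2]-o
print("across",np.percentile(q@u,[1,50,99]),"along",np.percentile(q@v,[1,50,99]))
b=cv2.minAreaRect(np.c_[xs,ys].astype(np.float32));print(b)
# profile through the bridge, across the wall
for c in(172,176,180):print(c,j[190:216,c].max(1))
# rim edges, across, on the free part of the near rim
for c in(205,215,225):
  print(c,[(y,tuple(int(t) for t in j[y,c])) for y in range(203,224)])
  print([round(float((p[:2]-o)@u),1) for p in plane("top",[(c,y) for y in range(203,224)],130)])
E
```

```text
[[168 195  20  16 174]
 [188 214   3   5  11]] [[177.4 201.4]
 [189.  216. ]]
across [-11.6   3.4  12.4] along [-15.6  -3.9  15.1]
((175.9499969482422, 201.65000915527344), (18.65743637084961, 13.914020538330078), 18.43494987487793)
172 [ 50  32  33  54  85 149 225 246 247 247 245 230 167  98  45  25  30  35
  39  46  46  50  51  53  50  53]
176 [ 69  73  83  88 101 133 182 233 246 245 244 245 245 247 248 242 214 166
 119  77  43  24  20  21  20  22]
180 [ 89  85  89  87  87 103 151 213 241 245 244 245 244 245 245 246 248 249
 251 246 195 135 118 106  83  56]
205 [(203, (165, 102, 59)), (204, (164, 101, 59)), (205, (165, 102, 60)), (206, (164, 100, 57)), (207, (167, 102, 60)), (208, (152, 93, 54)), (209, (114, 69, 38)), (210, (89, 54, 34)), (211, (87, 55, 31)), (212, (86, 53, 32)), (213, (80, 51, 29)), (214, (70, 43, 21)), (215, (74, 47, 27)), (216, (75, 45, 27)), (217, (73, 44, 29)), (218, (78, 66, 68)), (219, (84, 97, 117)), (220, (92, 117, 145)), (221, (94, 123, 153)), (222, (88, 114, 146)), (223, (82, 108, 137))]
[13.3, 11.4, 9.6, 7.8, 5.9, 4.1, 2.3, 0.5, -1.4, -3.2, -5.0, -6.8, 
[... 551 characters left out ...]
10.5, 8.7, 6.9, 5.1, 3.2, 1.4, -0.4, -2.2, -4.0, -5.9, -7.7, -9.5, -11.3, -13.1, -14.9, -16.8, -18.6, -20.4]
225 [(203, (161, 99, 57)), (204, (163, 99, 57)), (205, (161, 99, 57)), (206, (161, 99, 57)), (207, (162, 100, 57)), (208, (161, 99, 57)), (209, (163, 100, 58)), (210, (164, 101, 57)), (211, (155, 95, 53)), (212, (146, 89, 51)), (213, (152, 92, 53)), (214, (157, 97, 56)), (215, (145, 89, 51)), (216, (114, 69, 40)), (217, (81, 51, 28)), (218, (70, 43, 24)), (219, (72, 45, 24)), (220, (73, 47, 30)), (221, (77, 63, 65)), (222, (80, 90, 107)), (223, (81, 106, 135))]
[18.8, 16.9, 15.1, 13.3, 11.5, 9.7, 7.8, 6.0, 4.2, 2.4, 0.6, -1.3, -3.1, -4.9, -6.7, -8.5, -10.3, -12.2, -14.0, -15.8, -17.6]
```

The bridge sits about 1 mm too far in, out of 4 mm of play. I'll correct that and lower.

Emit:
step_arm --rows '[[[-1,0,4],0],[[-1,0,10],0],[[-1,0,16],0],[[-1,0,22],0],[[-1,0,28],0],[[-1,0,34],0],[[-1,0,40],0],[[-1,0,45],0],[[-1,0,49],0],[[-1,0,50],0],[[-1,0,50],0],[[-1,0,50],0]]'

```text
time: 7.65
tool_pos: [523.3, 177.0, 98.6]
tcp_rot: [-180.0, -0.0, -7.7]
ft_force: [-0.4, 0.3, -1.3]
finger_gap: 51.4
grip_force: 42.4
```

Emit:
step_arm --rows '[[[0,0,1],0],[[0,0,2],0],[[0,0,3],0],[[0,0,4],0],[[0,0,4],0],[[0,0,4],0],[[0,0,4],0]]'

```text
time: 8.35
tool_pos: [523.0, 177.0, 94.3]
tcp_rot: [-180.0, -0.0, -7.7]
ft_force: [-0.4, 0.0, -1.6]
finger_gap: 51.6
grip_force: 42.4
```

Emit:
step_arm --rows '[[[0,0,0.5],0],[[0,0,1],0],[[0,0,1.5],0],[[0,0,2],0],[[0,0,2.5],0],[[0,0,2.5],0],[[0,0,2.5],0],[[0,0,2.5],0]]'

```text
time: 9.15
tool_pos: [523.2, 176.9, 92.1]
tcp_rot: [-180.0, -0.0, -7.7]
ft_force: [-3.0, -0.9, 3.2]
finger_gap: 51.8
grip_force: 42.8
```

Contact came at the expected height. I'll press slightly more and check.

Emit:
step_arm --rows '[[[0,0,0.5],0],[[0,0,0.8],0],[[0,0,0.8],0],[[0,0,0.8],0]]'

```text
time: 9.55
tool_pos: [523.3, 176.9, 91.8]
tcp_rot: [-180.0, -0.0, -7.7]
ft_force: [-5.2, -1.9, 7.6]
finger_gap: 51.7
grip_force: 43.5
```

```bash
python3 - <<'E'
from h import *
i=snapshot("scene");j=snapshot("top")
cv2.imwrite("pics/g.png",np.hstack([cv2.resize(i[240:340,200:300],(400,400),interpolation=cv2.INTER_CUBIC),cv2.resize(j[170:250,140:220],(400,400),interpolation=cv2.INTER_CUBIC)]))
E
```

```text
(no output)
```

View pics/g.png

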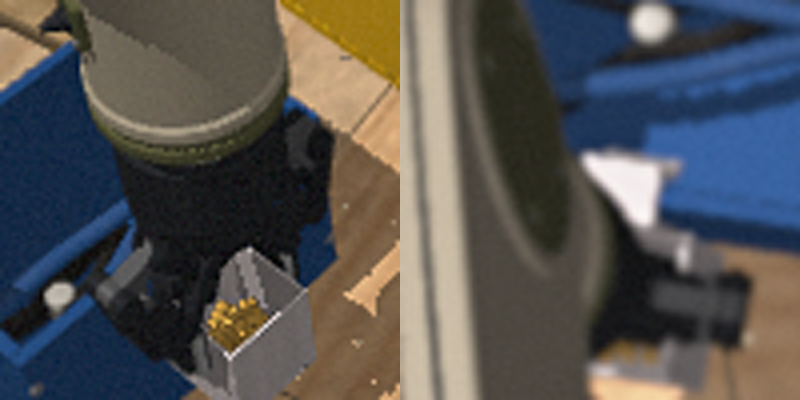

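In the top view the bridge (crop rows 165–225) straddles the rim (about 185–206) centrally, so the lip is inside and the cup outside. I'll relax the press, release and retreat straight up.

Emit:
step_arm --rows '[[[0,0,-0.6],0],[[0,0,-0.6],0]]'

```text
time: 9.85
tool_pos: [523.3, 176.9, 91.9]
tcp_rot: [-180.0, -0.0, -7.7]
ft_force: [-3.1, 0.0, 4.6]
finger_gap: 51.2
grip_force: 43.0
```

Emit:
step_arm --rows '[[[0,0,0],0],[[0,0,0],0],[[0,0,0],0],[[0,0,0],0],[[0,0,0],0]]' --fingers 0.85

```text
time: 10.35
tool_pos: [523.0, 176.9, 91.5]
tcp_rot: [180.0, 0.0, -7.7]
ft_force: [-0.0, 0.3, 0.1]
finger_gap: 72.6
grip_force: 0.0
```

Emit:
step_arm --rows '[[[0,0,-4],0],[[0,0,-10],0],[[0,0,-20],0],[[0,0,-35],0],[[0,0,-55],0],[[0,0,-80],0],[[0,0,-105],0],[[0,0,-130],0],[[0,0,-145],0],[[0,0,-150],0]]'

```text
time: 11.35
tool_pos: [524.2, 177.2, 244.8]
tcp_rot: [-179.9, -0.2, -7.7]
ft_force: [0.1, -0.2, -0.0]
finger_gap: 72.5
grip_force: 0.0
```

Emit:
step_arm --rows '[[[-10,10,-5],0],[[-30,30,-15],0],[[-55,60,-25],0],[[-80,95,-30],0],[[-105,130,-30],0],[[-125,165,-30],0],[[-135,200,-30],0],[[-140,225,-30],0],[[-140,235,-30],0],[[-140,235,-30],0]]'

```text
time: 12.35
tool_pos: [352.6, -37.8, 271.1]
tcp_rot: [-180.0, 0.0, -7.9]
ft_force: [0.6, 0.7, 0.1]
finger_gap: 72.7
grip_force: 0.0
```

```bash
python3 - <<'E'
from h import *
s=r.sense();print(s["time"],s["tool_pos"],s["ft_force"])
i=snapshot("scene");j=snapshot("top")
cv2.imwrite("pics/k.png",np.hstack([cv2.resize(i[215:375,160:320],(400,400),interpolation=cv2.INTER_CUBIC),cv2.resize(j[120:240,130:250],(400,400),interpolation=cv2.INTER_CUBIC)]))
E
```

```text
12.35 [352.562174   -37.83254799 271.14639865] [0.59223351 0.71743399 0.1421964 ]
```

View pics/k.png

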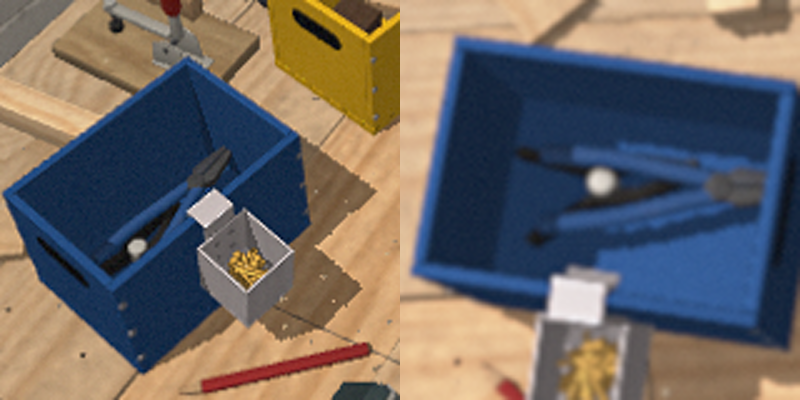

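The cup hangs upright outside the near wall. Its hook is down over the rim, at (210,208) in the scene crop, the screws are still inside and the gripper is clear.

```bash
python3 -c "
from bench import r
print(r.hand_in())"
```

```text
the job is handed in; nothing more can be done
None
```

The metal cup is hanging by its hook on the blue tote's near rim, upright on the outside with its screws still in it, and I handed the job in at about 12.5 s of the 38 s allowed.

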